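# Slide the crate of kiln props back into the row

### The job

The crate of tall kiln props has been left standing out in front of the row. Push it, low down near its base so that it slides without tipping or being lifted, back into the gap between its two neighbouring crates until it stands square and fully home against the timber stop. Leave the neighbouring crates, the bowls and the loose prop where they are.

Things in the scene. Friction and masses are not known exactly. Their poses are not given: they have to be found in the camera images.
- crate: The crate to push: slatted wooden box 100 (its x, to the stop) x 150 (y) x 150 mm high on 12 mm runners; lowest slat 12 to 54 mm above the bench, next from 62. Six round props, 38 mm thick, packed fast in it, stand up to 250 mm high, set 10 mm in from its faces. 1.9 to 2.5 kg, 10 to 18 N to slide; pushed above about 70 to 100 mm height it tips over. Origin: centre of underside, z up.
- stop: Timber stop: straight batten fixed to the bench on the robot's left, running away from the robot, 45 (x) x 580 (y, along it) x 60 mm high. Origin: centre of its underside. Its front face, against which the crates stand, is at its x = -22.5 mm and looks to the robot's right.
- home (a point): Point on the bench where the crate's origin is when it is fully home: in the middle of the gap, 72.5 mm in front of the stop's origin (to the robot's right); axes as the stop's. The gap is 200 mm wide, 25 mm to spare on each side of the crate. The crate starts 140 to 180 mm in front of it, up to 30 mm to the side and turned up to 0.3 rad.
- post_crate: Neighbouring crate, the same wooden box (100 x 150 x 150 mm) but with square posts up to 190 mm high, 2.4 kg, loose, at the stop, its origin (centre of underside) 175 mm to one side of the gap's middle. To be left alone.
- bat_crate: Neighbouring crate, the same wooden box but with upright flat kiln bats up to 220 mm high, 2.4 kg, loose, at the stop, its origin (centre of underside) 175 mm to the other side of the gap's middle. To be left alone.
- bowls: Two unfired clay bowls nested, 124 mm across, 62 mm high, standing on the bench to the right of the work. Origin: centre of the underside. To be left alone.
- loose_prop: Short round kiln prop, 40 mm thick and 100 mm high, standing on end on the bench to the right of the work, nearer the robot. Origin: centre of the underside. To be left alone.
There are look-alikes about, which are no part of the job. Leave any blue look-alike of the crate alone.

How it is judged:
At the end, for the whole second after the job is handed in: The crate stands upright and still in the gap, within 8 mm of fully home against the stop, within 40 mm of the gap's middle and square to the stop within 0.08 rad; the two neighbouring crates, the bowls and the loose prop are within 15 mm of where they were (x of crate in the frame of stop above -0.0805 m and y of crate in the frame of stop between -0.04 and 0.04 m and angle between the x axis of crate and the x axis of stop, either way round below 0.08 rad and angle between crate's own z axis and vertical below 0.03 rad and height (world z) of crate below 0.004 m and linear speed of crate below 0.01 m/s and distance of each of post_crate, bat_crate, bowls, loose_prop from where it was at the start of the episode below 0.015 m); the robot touches nothing.
It fails at once if the crate is tipped by more than 0.12 rad (about 7 degrees) (angle between crate's own z axis and vertical above 0.12 rad).
It fails at once if the crate is lifted off the bench (height (world z) of crate above 0.01 m).
It fails at once if the fingers push or grip the crate with more than 3 N while they are up high, the grasp point more than 110 mm above the bench (contact force between the fingers and crate above 3 N and height (world z) of the grasp point above 0.11 m).
It fails at once if a neighbouring crate is shifted by more than 15 mm or tipped (distance of any of post_crate, bat_crate from where it was at the start of the episode above 0.015 m or angle between any of post_crate, bat_crate's own z axis and vertical above 0.12 rad).
It fails at once if the bowls or the loose prop are shifted by more than 15 mm or knocked over (distance of any of bowls, loose_prop from where it was at the start of the episode above 0.015 m or angle between any of loose_prop, bowls's own z axis and vertical above 0.3 rad).
It also fails if it takes over 45 s, if anything falls off the work surface, if the arm or the gripper's body presses on something with over 40 N, if the wrist force passes 120 N, or if a joint passes its speed limit or range.

### The arm

A 6-joint arm with a two-finger parallel gripper is mounted at the origin on the work surface. World frame = base frame: x ahead of the robot, y to its left, z up, the work surface at z = 0. Lengths are in m, angles in rad, forces in N, time in s.
With the tool pointing down it reaches from about 0.3 to 0.85 m from the base axis. Payload 5.4 kg.
Tool frame: the origin (TCP) lies on the centre line of the jaws, within the pads' length; the fingertips stand 22 mm ahead of it and the grasp point (between the pads) lies 3 mm ahead of it; z points along the fingers, x is the direction in which the jaws open and shut, and the axes are right-handed (so a half turn about z gives the same grasp; the last joint's range is limited). The gripper opens to 85 mm and grips with 20 to 120 N. Pads are 22 mm wide; open, the fingers measure 114 mm over their backs; the gripper's body (76 mm by 85 mm) begins 54 mm behind the grasp point. The pads swing forward as they close: fully open they stand 13 mm farther back than shut.
Start: joints at [-1.415, 0.158, 1.597, -0, 1.386, -0.21], TCP at [0.206, -0.537, 0.253] pointing down, gripper open.
Joint ranges: [-2.91, 2.91], [-0.94, 2.29], [0.18, 2.7], [-1.29, 4.43], [0.17, 2.64], [-3, 3]. Speed limits (rad/s): [2.57, 2.57, 3.14, 3.14, 3.14, 3.14].

### API

Orientations are given as [roll, pitch, yaw] about the fixed x, y, z axes, in that order (R = Rz(yaw) Ry(pitch) Rx(roll)).
In Python, from rig import get_obs, imaging, finish_job gives the robot as it stands. The module is installed in compiled form; this text tells all that it offers.
- The arm moves only by the tool jog_arm, never from a script. Its argument "steps" is a list of rows, each a list of 7 numbers: the shift along the tool's x, y, z in units of 0.25 m (1.0 is 0.25 m), then the turn, a rotation vector about the tool's x, y, z in units of pi rad (1.0 is pi rad), then the finger opening in mm, from 0 to 85.4. In form: [[dx, dy, dz, ax, ay, az, claw], ...]. A call has 1 to 8 rows; each row is the pose to reach, as a shift and turn from the pose measured when the call began, along the tool's axes at that moment, turning the shorter way round; what a row does not reach only later rows make up. A row lasts 1/8 s, in which the tool goes at most 62.5 mm and 10.7 degrees, less where a joint would pass 70% of its speed; a pose out of reach is approached as far as the arm can. A call with a number of a shift or a turn outside -1 to 1 is refused whole. A call with a gripper value outside its range is refused whole. The fingers move at their own pace and stop on an object; "grip_force" is the grip in N (left out, the last holds). Time passes only in rows, so rows that repeat a pose let the fingers close. It gives the time, the measured TCP pose, the force and the opening at its end, in the units of the state.
- get_obs(): the state, without advancing time (a new reading comes with each control period).
- imaging.read_camera(name): name is "side" or "top"; returns a dict with "img" (384x512x3 uint8, red, green, blue), "K" (3x3 intrinsics, pixels), "D" ([k1, k2, p1, p2, k3] as OpenCV has them; the pictures are not rectified), "camera_from_world" (4x4, takes a point from world to camera coordinates). Camera axes: x right, y up, looking along -z (the intrinsics and any distortion apply to the point x, -y, -z); pixel columns grow to the right and rows downward; lengths in m; the calibration is good to about 2 mm. A picture is of the moment at which its call begins. There is no depth.
- finish_job(): hands the job in, once; it reports no verdict.
The state is a dict: "time": time; "joints": joint angles; "joint_velocities": joint speeds; "tau": joint torques, N m; "tcp_pos": TCP position; "tcp_rot": TCP orientation; "force": force on the tool from outside, world axes, zero at the start; "ft_torque": the same for the moment, N m; "finger_gap": opening from 0.0 (shut) to 1.0 (fully open).
Only numpy, scipy, OpenCV 4.12 (cv2) and the standard library are available. Lean on these libraries where they do the work, as an engineer would, in place of code of your own. Each camera call takes 0.05 s, during which the arm holds its last target. There are 200 camera calls.

## Working session

There is one attempt and no reset: what is moved stays moved. The work goes in short steps, Python scripts to look and compute and a tool call to move; the robot and the scene stay as the last step left them, time stands still between calls to the robot, and variables do not carry over. Pictures are saved under pics/ and viewed, about 8 in all and at most 12, crops included, and the job is handed in when it is done.

Besides the shell and the picture viewer there is one more tool, called after "Request:" as name(argument=value, ...), one argument or row to a line, values as JSON. jog_arm: Moves the arm, as the interface text tells. Shifts and turns lie within -1 to 1; 1 stands for 0.25 m of shift or pi rad of turn. Its arguments: {"type":"object","properties":{"steps":{"type":"array"},"grip_force":{"type":"number"}},"required":["steps"]}

```bash
mkdir -p pics; cat > h.py <<'E'
import numpy as np, cv2
from rig import get_obs, imaging
def cam(n):
    c=imaging.read_camera(n); return c
def save(c,f,crop=None,s=1):
    im=c["img"][:,:,::-1]
    if crop: a,b,w,h=crop; im=im[b:b+h,a:a+w]
    cv2.imwrite("pics/"+f,cv2.resize(im,None,fx=s,fy=s,interpolation=cv2.INTER_CUBIC))
F=np.diag([1,-1,-1.])
def ray(c,px):
    T=np.array(c["camera_from_world"]);p=cv2.undistortPoints(np.array([[px]],float),np.array(c["K"],float),np.array(c["D"],float))[0,0]
    d=T[:3,:3].T@F@np.r_[p,1]; o=-T[:3,:3].T@T[:3,3]; return o,d
def at(c,px,z):
    o,d=ray(c,px); return (o+d*(z-o[2])/d[2])
def proj(c,P):
    T=np.array(c["camera_from_world"]);P=np.atleast_2d(np.array(P,float));q=(P@T[:3,:3].T+T[:3,3])@F
    return cv2.projectPoints(q,np.zeros(3),np.zeros(3),np.array(c["K"],float),np.array(c["D"],float))[0][:,0]
E
python3 - <<'E'
from h import *
import pickle
d={n:cam(n) for n in("top","side")}
pickle.dump(d,open("first.pkl","wb"))
for n in d:
    save(d[n],n+"0.png",s=1.5); T=d[n]["camera_from_world"];print(n,np.round(-T[:3,:3].T@T[:3,3],3))
o=get_obs();print({k:np.round(v,3) for k,v in o.items()})
E
```

```text
top [0.419 0.02  1.304]
side [-0.141  0.749  1.081]
{'time': np.float64(0.1), 'joints': array([-1.415,  0.159,  1.598,  0.   ,  1.386, -0.21 ]), 'joint_velocities': array([-0.002, -0.002, -0.006,  0.002, -0.001, -0.002]), 'tau': array([-1.0000e-03, -3.9699e+01, -3.3234e+01, -0.0000e+00,  4.0000e-03,
        0.0000e+00]), 'tcp_pos': array([ 0.206, -0.536,  0.252]), 'tcp_rot': array([-3.141e+00,  2.000e-03, -1.205e+00]), 'force': array([-0.721, -0.055, -0.324]), 'ft_torque': array([-0.043, -0.038, -0.01 ]), 'finger_gap': np.float64(1.001)}
```

View pics/top0.png

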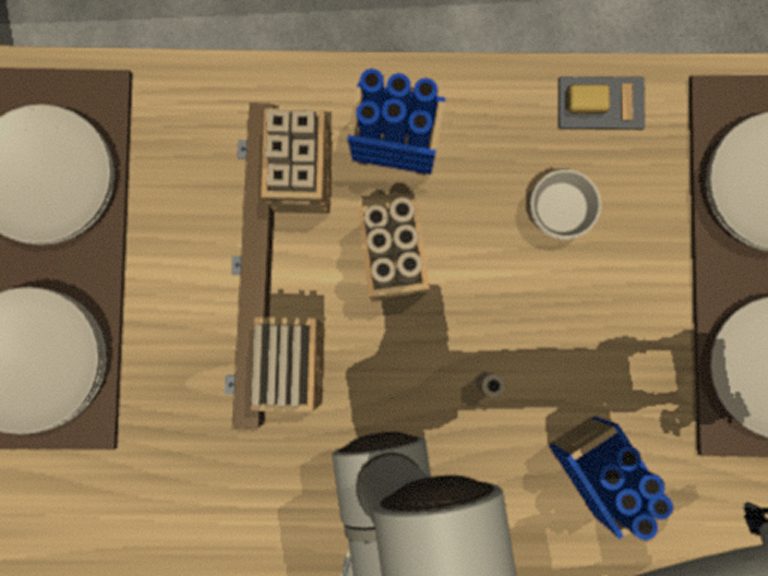

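View pics/side0.png

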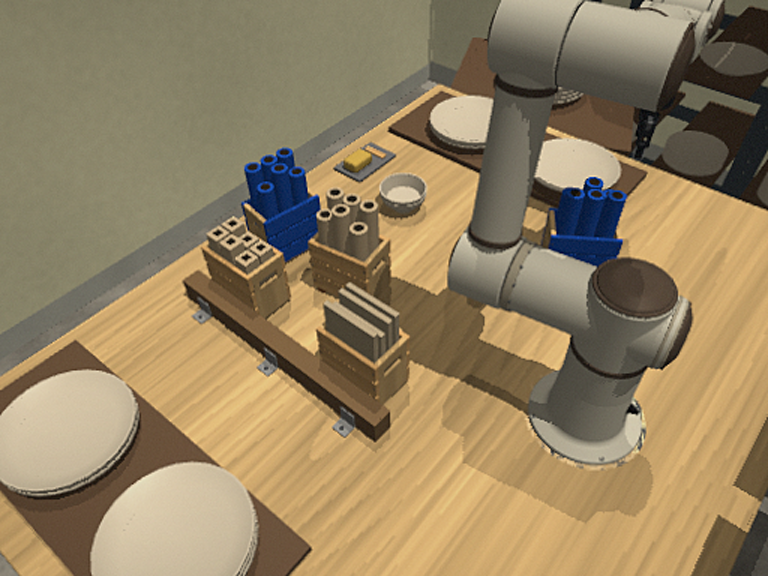

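Candidates (1.5x top view): the wooden crate with round props at (395,245) is the target. The look-alikes are the blue crates at (395,120) and (615,480), the post crate at (293,155) and the bat crate at (285,365). The wooden one standing out in front of the gap fits the description. I'll check it in a close crop.

```bash
python3 - <<'E'
from h import *
import pickle
d=pickle.load(open("first.pkl","rb"))
save(d["top"],"topc.png",(145,60,160,150),4)
save(d["side"],"sidec.png",(110,110,190,150),4)
E
```

```text
(no output)
```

View pics/topc.png

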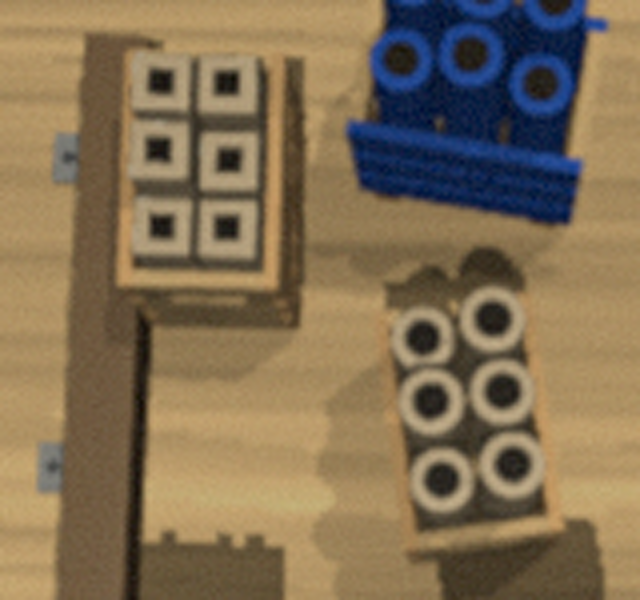

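View pics/sidec.png

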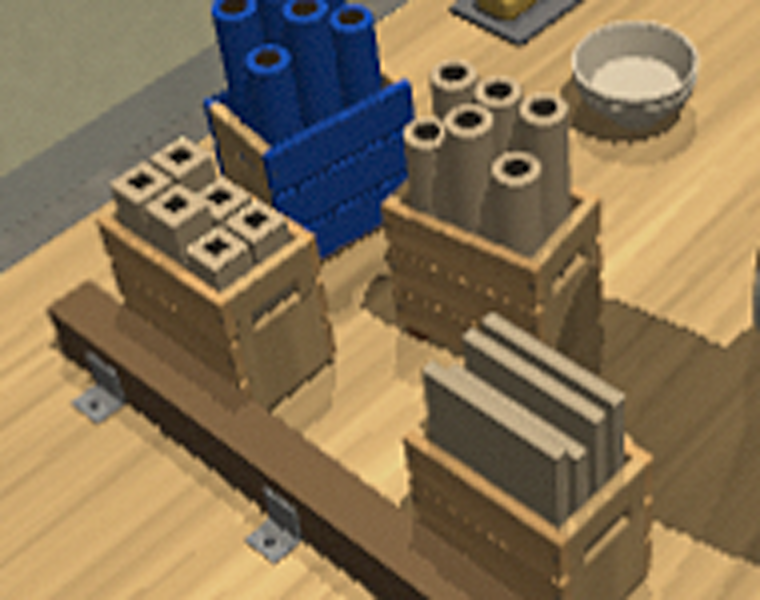

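```bash
python3 - <<'E'
from h import *
import pickle
from scipy.optimize import least_squares
d=pickle.load(open("first.pkl","rb"));t,s=d["top"],d["side"]
tc=lambda x,y:(145+x/4,60+y/4); sc=lambda x,y:(110+x/4,110+y/4); f=lambda x,y:(x/1.5,y/1.5)
print("stop top face z.06: far L",at(t,tc(85,37),.06),"near L",at(t,f(233,427),.06),"near R",at(t,f(258,428),.06))
print("front top edge",at(t,tc(137,330),.06),at(t,tc(125,595),.06)); print("front bottom",at(t,tc(150,330),0),at(t,tc(138,595),0))
def fit(obs,zt,p0,fixz=True):
    # obs: (cam, px, sx, sy); box 100x150, rim height zt
    def P(p,sx,sy,z): c,q=np.cos(p[2]),np.sin(p[2]);a,b=sx*.05,sy*.075;return [p[0]+c*a-q*b,p[1]+q*a+c*b,z]
    r=least_squares(lambda p:np.concatenate([(proj(c,P(p,sx,sy,p[3]))[0]-px) for c,px,sx,sy in obs]),list(p0)+[zt]);return r.x,np.round(r.fun,1)
# sx:+ toward stop(left); sy:+ toward robot
print("crate",fit([(t,tc(408,555),1,1),(t,tc(562,533),-1,1),(s,sc(540,265),1,1),(s,sc(602,203),-1,1),(s,sc(385,198),1,-1)],.155,[.5,.05,1.6]))
print("post",fit([(t,tc(115,290),1,1),(t,tc(277,292),-1,1),(t,tc(283,57),-1,-1),(s,sc(222,302),1,1),(s,sc(316,236),-1,1),(s,sc(100,217),1,-1)],.155,[.6,.2,1.57]))
print("bat",fit([(t,f(251,409),1,1),(t,f(314,410),-1,1),(t,f(316,318),-1,-1),(s,sc(560,537),1,1),(s,sc(650,458),-1,1),(s,sc(405,437),1,-1)],.155,[.3,.2,1.57]))
print("bowl",at(t,f(564,203),.05),"prop",at(t,f(492,385),.1),"blue corner low",at(t,f(433,173),.15),at(t,f(350,157),.15), "blue bottom",at(t,f(433,173),.0))
E
```

```text
stop top face z.06: far L [0.85318825 0.29002889 0.06      ] near L [0.27664783 0.30267346 0.06      ] near R [0.27529073 0.25922914 0.06      ]
front top edge [0.65298101 0.25016182 0.06      ] [0.47531833 0.25363121 0.06      ]
front bottom [0.66437074 0.25216614 0.        ] [0.47812595 0.25590787 0.        ]
crate (array([0.57869904, 0.02392808, 1.69094207, 0.15032311]), array([-0.5, -0.2,  1.3,  0.8, -1.1,  1.1,  0.4, -1.7, -0.5,  0.7]))
post (array([0.7344274 , 0.1953369 , 1.55880338, 0.15367883]), array([ 0.3,  0.1,  0.1,  0.5,  0.4,  0.2, -0.4,  0.3,  0. , -0.6, -1.1,
        0.2]))
bat (array([0.38947623, 0.20197583, 1.56282177, 0.14873844]), array([ 0.7,  0.4, -0.1,  0.4,  0.3,  0. , -0.4,  1.5,  0.1, -1. , -1.2,
       -0.5]))
bowl [ 0.67987384 -0.27916767  0.05      ] prop [ 0.35578774 -0.14277328  0.1       ] blue corner low [ 0.70764317 -0.0380562   0.15      ] [0.73330736 0.10059294 0.15      ] blue bottom [ 7.45158244e-01 -4.55572352e-02 -2.22044605e-16]
```

The target is confirmed: crop (470,410) in the top view shows a wooden box with six round props, and both blue crates are rejected. Estimated poses (x, y, yaw):
- **Crate:** (.579, .024, 1.691)
- **Home:** about (.5625, .200, 1.553)

A vertical tool would hit the crate with the gripper's body, so I'll lean it back about 0.7 rad. The two open fingertips can then push on the lowest slat.

```bash
cat > to.py <<'E'
import sys,numpy as np
from scipy.spatial.transform import Rotation as R
from rig import get_obs
# args: x y z yaw tilt ; tilt leans body back from push direction
def pose(yaw,tilt): return R.from_euler("xyz",[np.pi+tilt,0,yaw])
def units(p,yaw,tilt,o=None):
    o=o or get_obs();R0=R.from_euler("xyz",o["tcp_rot"]);
    return np.round(np.r_[R0.inv().apply(np.array(p)-o["tcp_pos"])/.25,(R0.inv()*pose(yaw,tilt)).as_rotvec()/np.pi],4)
if __name__=="__main__":
    a=[float(v) for v in sys.argv[1:]];o=get_obs();a=a[:]
    for i in range(0,len(a),5): print(units(a[i:i+3],a[i+3],a[i+4],o).tolist())
    print(np.round(o["time"],2),np.round(o["tcp_pos"],4),np.round(o["tcp_rot"],3),np.round(o["force"],1),np.round(o["joints"],2))
E
python3 to.py .25 -.52 .42 -1.205 0  .37 -.50 .42 -.9 0
```

```text
[0.0009, -0.1898, -0.6702, -0.0001, 0.0005, -0.0]
[0.0979, -0.6666, -0.6702, -0.0002, 0.0005, -0.0971]
0.1 [ 0.2056 -0.5365  0.2524] [-3.141e+00  2.000e-03 -1.205e+00] [-0.7 -0.1 -0.3] [-1.42  0.16  1.6   0.    1.39 -0.21]
```

Request:
jog_arm(
  steps=[
    [0,-0.19,-0.67,0,0,0,85],
    [0,-0.19,-0.67,0,0,0,85],
    [0,-0.19,-0.67,0,0,0,85],
    [0.1,-0.67,-0.67,0,0,-0.1,85],
    [0.1,-0.67,-0.67,0,0,-0.1,85],
    [0.1,-0.67,-0.67,0,0,-0.1,85],
  ],
)

```text
time: 0.85
tcp_pos: [0.3744, -0.4985, 0.4186]
tcp_rot: [-3.139, 0.003, -0.885]
force: [-0.2, -1.1, -0.1]
finger_gap: 0.996
```

```bash
python3 to.py .52 -.33 .42 -.4 0.2  
```

```text
[-0.1527, -0.8778, -0.0031, 0.0615, -0.0146, -0.1539]
0.85 [ 0.3744 -0.4985  0.4186] [-3.139e+00  3.000e-03 -8.850e-01] [-0.2 -1.1 -0.1] [-1.12  0.24  1.18  0.    1.72 -0.24]
```

Request:
jog_arm(
  steps=[
    [-0.15,-0.88,0,0.06,-0.015,-0.154,85],
    [-0.15,-0.88,0,0.06,-0.015,-0.154,85],
    [-0.15,-0.88,0,0.06,-0.015,-0.154,85],
    [-0.15,-0.88,0,0.06,-0.015,-0.154,85],
    [-0.15,-0.88,0,0.06,-0.015,-0.154,85],
  ],
)

```text
time: 1.48
tcp_pos: [0.5215, -0.3286, 0.4189]
tcp_rot: [-2.945, 0.003, -0.397]
force: [-1.0, -0.3, -0.1]
finger_gap: 0.992
```

```bash
python3 to.py .595 -.13 .36 .12 0.7  
```

```text
[-0.0354, -0.784, 0.396, 0.1565, -0.0712, -0.1503]
1.48 [ 0.5215 -0.3286  0.4189] [-2.945  0.003 -0.397] [-1.  -0.3 -0.1] [-0.84  0.25  1.18  0.18  1.8  -0.41]
```

Request:
jog_arm(
  steps=[
    [-0.035,-0.784,0.396,0.157,-0.071,-0.15,85],
    [-0.035,-0.784,0.396,0.157,-0.071,-0.15,85],
    [-0.035,-0.784,0.396,0.157,-0.071,-0.15,85],
    [-0.035,-0.784,0.396,0.157,-0.071,-0.15,85],
    [-0.035,-0.784,0.396,0.157,-0.071,-0.15,85],
    [-0.035,-0.784,0.396,0.157,-0.071,-0.15,85],
    [-0.035,-0.784,0.396,0.157,-0.071,-0.15,85],
  ],
)

```text
time: 2.35
tcp_pos: [0.5948, -0.1316, 0.3614]
tcp_rot: [-2.443, -0.002, 0.116]
force: [-0.2, 0.0, -1.0]
finger_gap: 0.998
```

```bash
python3 to.py .595 -.11 .15 .12 0.7  
```

```text
[0.0088, 0.4783, 0.7027, 0.0005, -0.0013, -0.0005]
2.35 [ 0.5948 -0.1316  0.3614] [-2.443e+00 -2.000e-03  1.160e-01] [-0.2  0.  -1. ] [-0.64  0.44  1.18  0.54  1.99 -0.65]
```

Request:
jog_arm(
  steps=[
    [0.009,0.478,0.703,0,-0.001,0,85],
    [0.009,0.478,0.703,0,-0.001,0,85],
    [0.009,0.478,0.703,0,-0.001,0,85],
    [0.009,0.478,0.703,0,-0.001,0,85],
    [0.009,0.478,0.703,0,-0.001,0,85],
  ],
)

```text
time: 2.98
tcp_pos: [0.5948, -0.1102, 0.1502]
tcp_rot: [-2.442, 0.001, 0.118]
force: [-0.5, 0.0, 0.8]
finger_gap: 0.995
```

```bash
python3 to.py .594 -.1 .042 .12 0.7; python3 - <<'E'
from h import *
t=cam("top");save(t,"t1.png",(150,60,240,180),3.3);s=cam("side");save(s,"s1.png",(100,60,240,200),3)
E
```

```text
[0.002, 0.2473, 0.3574, 0.0002, -0.0002, -0.0008]
2.98 [ 0.5948 -0.1102  0.1502] [-2.442e+00  1.000e-03  1.180e-01] [-0.5  0.   0.8] [-0.62  0.59  1.39  0.5   1.66 -0.82]
```

View pics/s1.png

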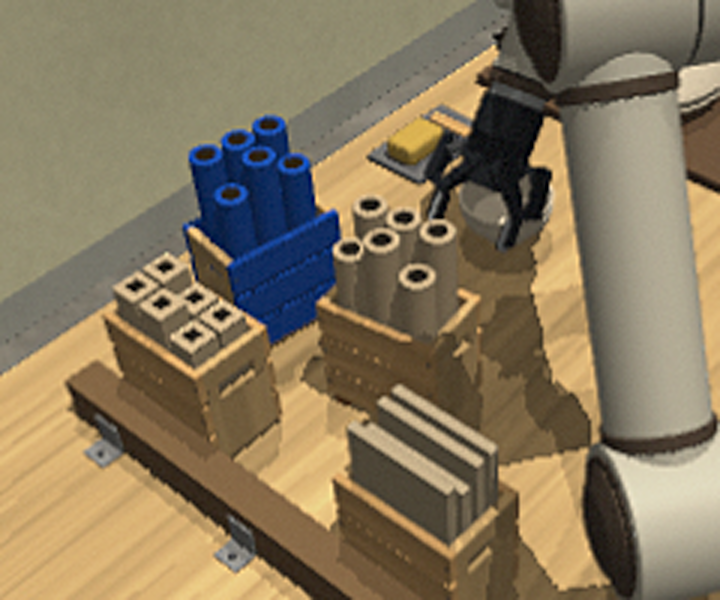

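The gripper hangs clear in front of the crate with both fingers open (pixels ~(440,200) and (510,235)), and everything is undisturbed. Next I descend.

Request:
jog_arm(
  steps=[
    [0.002,0.13,0.18,0,0,0,85],
    [0.002,0.247,0.357,0,0,0,85],
    [0.002,0.247,0.357,0,0,0,85],
    [0.002,0.247,0.357,0,0,0,85],
  ],
)

```text
time: 3.58
tcp_pos: [0.5984, -0.1028, 0.0485]
tcp_rot: [-2.449, -0.008, 0.117]
force: [0.6, 0.3, 0.1]
finger_gap: 0.998
```

```bash
python3 to.py .5915 -.08 .04 .12 0.7 .5897 -.065 .04 .12 .7 .588 -.05 .04 .12 .7 .5868 -.04 .04 .12 .7
```

```text
[-0.0171, -0.0508, 0.0859, 0.0024, -0.0026, 0.0011]
[-0.0172, -0.0973, 0.1245, 0.0024, -0.0026, 0.0011]
[-0.0169, -0.1438, 0.1631, 0.0024, -0.0026, 0.0011]
[-0.017, -0.1748, 0.1888, 0.0024, -0.0026, 0.0011]
3.58 [ 0.5984 -0.1028  0.0485] [-2.449 -0.008  0.117] [0.6 0.3 0.1] [-0.61  0.73  1.41  0.5   1.51 -0.89]
```

Request:
jog_arm(
  steps=[
    [-0.017,-0.03,0.07,0.002,-0.003,0.001,85],
    [-0.017,-0.051,0.086,0.002,-0.003,0.001,85],
    [-0.017,-0.075,0.105,0.002,-0.003,0.001,85],
    [-0.017,-0.097,0.125,0.002,-0.003,0.001,85],
    [-0.017,-0.11,0.135,0.002,-0.003,0.001,85],
  ],
)

```text
time: 4.2
tcp_pos: [0.5891, -0.0603, 0.04]
tcp_rot: [-2.443, 0.001, 0.121]
force: [0.4, 0.6, 0.8]
finger_gap: 0.999
```

```bash
python3 to.py .5889 -.05 .04 .12 0.7 .5877 -.04 .04 .12 .7 .5865 -.03 .04 .12 .7 .5853 -.02 .04 .12 .7
```

```text
[0.004, -0.0312, 0.0265, 0.0003, 0.0005, 0.0001]
[0.0041, -0.062, 0.0524, 0.0003, 0.0005, 0.0001]
[0.0042, -0.0929, 0.0783, 0.0003, 0.0005, 0.0001]
[0.0043, -0.1237, 0.1042, 0.0003, 0.0005, 0.0001]
4.2 [ 0.5891 -0.0603  0.04  ] [-2.443e+00  1.000e-03  1.210e-01] [0.4 0.6 0.8] [-0.56  0.7   1.48  0.53  1.46 -0.87]
```

Request:
jog_arm(
  steps=[
    [0.004,-0.016,0.013,0,0,0,85],
    [0.004,-0.031,0.026,0,0,0,85],
    [0.004,-0.046,0.039,0,0,0,85],
    [0.004,-0.062,0.052,0,0,0,85],
    [0.004,-0.077,0.065,0,0,0,85],
    [0.004,-0.093,0.078,0,0,0,85],
  ],
)

```text
time: 4.95
tcp_pos: [0.5867, -0.0322, 0.0401]
tcp_rot: [-2.448, 0.0, 0.123]
force: [-2.1, -11.0, 0.9]
finger_gap: 0.995
```

```bash
python3 to.py .5830 -.01 .04 .12 0.7 .5806 .01 .04 .12 .7 .5782 .03 .04 .12 .7 ; python3 - <<'E'
from h import *
t=cam("top");save(t,"t2.png",(150,60,200,150),4)
E
```

```text
[-0.0038, -0.0689, 0.0578, 0.0021, 0.0006, 0.0005]
[-0.0036, -0.1309, 0.1093, 0.0021, 0.0006, 0.0005]
[-0.0033, -0.1928, 0.1608, 0.0021, 0.0006, 0.0005]
4.95 [ 0.5867 -0.0322  0.0401] [-2.448  0.     0.123] [ -2.1 -11.    0.9] [-0.52  0.67  1.52  0.54  1.43 -0.86]
```

View pics/t2.png

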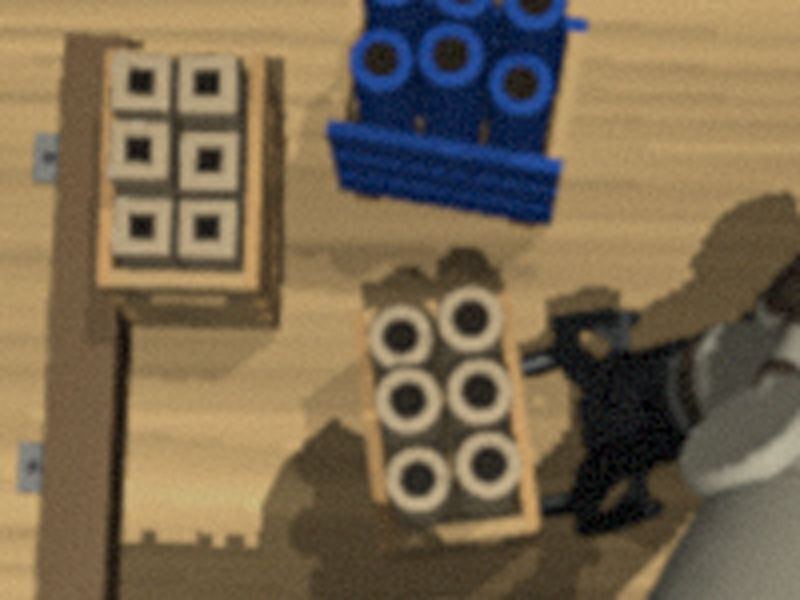

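Both fingers are on the slat (ends at about (535,360) and (555,500)), the body is clear, the force is 11 N, and the push is centred. I'll carry on straight along the crate's heading first.

Request:
jog_arm(
  steps=[
    [-0.003,-0.025,0.02,0.002,0,0,85],
    [-0.003,-0.05,0.04,0.002,0,0,85],
    [-0.003,-0.075,0.061,0.002,0,0,85],
    [-0.003,-0.1,0.082,0.002,0,0,85],
    [-0.003,-0.131,0.109,0.002,0,0,85],
    [-0.003,-0.155,0.129,0.002,0,0,85],
    [-0.003,-0.175,0.146,0.002,0,0,85],
  ],
)

```text
time: 5.88
tcp_pos: [0.5803, 0.022, 0.0401]
tcp_rot: [-2.448, -0.002, 0.121]
force: [1.5, -12.4, -0.4]
finger_gap: 0.992
```

```bash
python3 to.py ; python3 - <<'E'
from h import *
from to import units
o=get_obs();c=np.r_[o["tcp_pos"][:2]];y=.12;c=c+.067*np.array([-np.sin(y),np.cos(y)]);print(c)
for i in range(8):
    y=max(-.018,y-.0175);c=c+.01*np.array([-np.sin(y),np.cos(y)]);p=c-.067*np.array([-np.sin(y),np.cos(y)])
    print(np.round(c,4),units([*p,.04],y,.7,o).tolist())
t=cam("top");save(t,"t3.png",(150,60,200,150),4)
E
```

```text
5.88 [0.5803 0.022  0.0401] [-2.448e+00 -2.000e-03  1.210e-01] [  1.5 -12.4  -0.4] [-0.45  0.63  1.59  0.58  1.38 -0.82]
[0.57225485 0.08852778]
[0.5712 0.0985] [-0.004, -0.0305, 0.0259, 0.002, 0.0032, 0.0048]
[0.5704 0.1084] [-0.0072, -0.0613, 0.0516, 0.002, 0.0068, 0.0091]
[0.5697 0.1184] [-0.0098, -0.0922, 0.0772, 0.002, 0.0103, 0.0134]
[0.5692 0.1284] [-0.0117, -0.1231, 0.1029, 0.002, 0.0139, 0.0177]
[0.5689 0.1384] [-0.0128, -0.154, 0.1287, 0.002, 0.0175, 0.0219]
[0.5687 0.1484] [-0.0133, -0.185, 0.1544, 0.0019, 0.0211, 0.0262]
[0.5688 0.1584] [-0.013, -0.2159, 0.1801, 0.0019, 0.0246, 0.0305]
[0.5689 0.1684] [-0.0116, -0.2468, 0.2058, 0.0019, 0.0278, 0.0343]
```

View pics/t3.png

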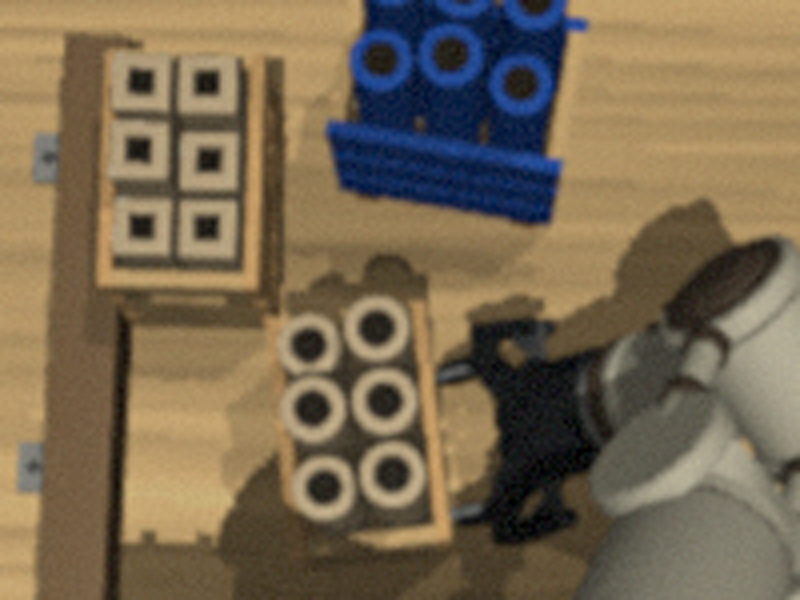

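The crate follows well: its leading rim corner at (268,318) is about 19 mm clear of the post crate's edge. Now I turn gradually while pushing.

Request:
jog_arm(
  steps=[
    [-0.004,-0.03,0.026,0.002,0.003,0.005,85],
    [-0.007,-0.061,0.052,0.002,0.007,0.009,85],
    [-0.01,-0.092,0.077,0.002,0.01,0.013,85],
    [-0.012,-0.123,0.103,0.002,0.014,0.018,85],
    [-0.013,-0.154,0.129,0.002,0.0175,0.022,85],
    [-0.013,-0.185,0.154,0.002,0.021,0.026,85],
    [-0.013,-0.2,0.167,0.002,0.0235,0.029,85],
  ],
)

```text
time: 6.8
tcp_pos: [0.57, 0.0851, 0.0401]
tcp_rot: [-2.446, -0.002, 0.002]
force: [0.0, -12.2, 0.5]
finger_gap: 0.996
```

```bash
python3 to.py ; python3 - <<'E'
from h import *
from to import units
o=get_obs();y=o["tcp_rot"][2];c=np.r_[o["tcp_pos"][:2]];c=c+.067*np.array([-np.sin(y),np.cos(y)]);print(c)
for i in range(8):
    y=max(-.018,y-.0175);c=c+.007*np.array([-np.sin(y),np.cos(y)]);p=c-.067*np.array([-np.sin(y),np.cos(y)])
    print(np.round(c,4),np.round(p,4),units([*p,.04],y,.7,o).tolist())
t=cam("top");save(t,"t4.png",(150,60,200,150),4)
E
```

```text
6.8 [0.57   0.0851 0.0401] [-2.446e+00 -2.000e-03  2.000e-03] [  0.  -12.2   0.5] [-0.38  0.54  1.73  0.68  1.25 -0.73]
[0.56979147 0.15207323]
[0.5699 0.1591] [0.5689 0.0921] [-0.0042, -0.0214, 0.0181, 0.0013, 0.003, 0.0047]
[0.57   0.1661] [0.5688 0.0991] [-0.0044, -0.0429, 0.0361, 0.0013, 0.0036, 0.0055]
[0.5701 0.1731] [0.5689 0.1061] [-0.0038, -0.0644, 0.054, 0.0013, 0.0036, 0.0055]
[0.5703 0.1801] [0.5691 0.1131] [-0.0033, -0.0858, 0.072, 0.0013, 0.0036, 0.0055]
[0.5704 0.1871] [0.5692 0.1201] [-0.0027, -0.1073, 0.0899, 0.0013, 0.0036, 0.0055]
[0.5705 0.1941] [0.5693 0.1271] [-0.0021, -0.1288, 0.1079, 0.0013, 0.0036, 0.0055]
[0.5707 0.2011] [0.5694 0.1341] [-0.0016, -0.1503, 0.1258, 0.0013, 0.0036, 0.0055]
[0.5708 0.2081] [0.5696 0.1411] [-0.001, -0.1718, 0.1438, 0.0013, 0.0036, 0.0055]
```

View pics/t4.png

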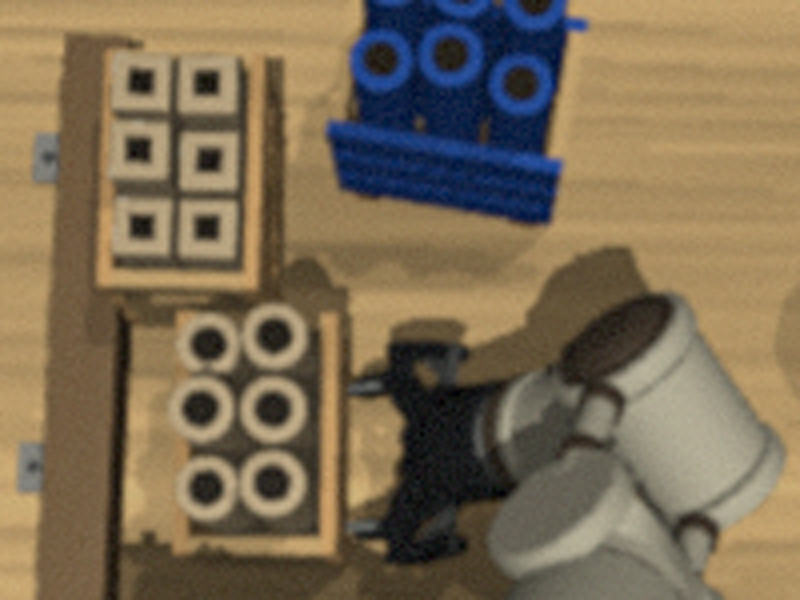

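The crate is square and inside the gap mouth, about 14 mm clear of the post crate. Next I go straight and slowly toward the stop.

Request:
jog_arm(
  steps=[
    [-0.004,-0.021,0.018,0.001,0.003,0.005,85],
    [-0.004,-0.043,0.036,0.001,0.0036,0.0055,85],
    [-0.004,-0.064,0.054,0.001,0.0036,0.0055,85],
    [-0.003,-0.08,0.067,0.001,0.0036,0.0055,85],
    [-0.003,-0.095,0.08,0.001,0.0036,0.0055,85],
    [-0.003,-0.107,0.09,0.001,0.0036,0.0055,85],
    [-0.003,-0.116,0.098,0.001,0.0036,0.0055,85],
  ],
)

```text
time: 7.72
tcp_pos: [0.5705, 0.1209, 0.0401]
tcp_rot: [-2.447, -0.003, -0.02]
force: [-0.5, -12.9, 1.7]
finger_gap: 0.989
```

```bash
python3 to.py .569 .1285 .04 -.018 .7 .569 .1345 .04 -.018 .7 .5692 .1405 .04 -.018 .7
```

```text
[-0.0066, -0.023, 0.0194, 0.0017, -0.0012, -0.0]
[-0.0071, -0.0414, 0.0348, 0.0017, -0.0012, -0.0]
[-0.0068, -0.0599, 0.0502, 0.0017, -0.0012, -0.0]
7.72 [0.5705 0.1209 0.0401] [-2.447 -0.003 -0.02 ] [ -0.5 -12.9   1.7] [-0.32  0.53  1.75  0.72  1.2  -0.68]
```

Request:
jog_arm(
  steps=[
    [-0.002,-0.01,0.008,0.001,0,0,85],
    [-0.002,-0.018,0.015,0.001,0,0,85],
    [-0.002,-0.026,0.022,0.001,0,0,85],
  ],
)

```text
time: 8.1
tcp_pos: [0.5712, 0.1268, 0.04]
tcp_rot: [-2.449, -0.005, -0.022]
force: [-1.9, -12.5, 2.4]
finger_gap: 0.989
```

Request:
jog_arm(
  steps=[
    [0,-0.008,0.007,0,0,0,85],
    [0,-0.012,0.01,0,0,0,85],
  ],
)

```text
time: 8.35
tcp_pos: [0.5717, 0.1282, 0.0399]
tcp_rot: [-2.453, -0.006, -0.022]
force: [-2.8, -12.8, 2.1]
finger_gap: 0.994
```

Request:
jog_arm(
  steps=[
    [-0.002,-0.012,0.01,0.001,0,0,85],
    [-0.002,-0.018,0.015,0.001,0,0,85],
    [-0.002,-0.024,0.02,0.001,0,0,85],
  ],
)

```text
time: 8.72
tcp_pos: [0.5723, 0.1335, 0.04]
tcp_rot: [-2.455, -0.008, -0.023]
force: [-2.1, -12.7, 2.1]
finger_gap: 0.998
```

Request:
jog_arm(
  steps=[
    [-0.002,-0.012,0.01,0.001,0,0,85],
    [-0.002,-0.018,0.015,0.001,0,0,85],
  ],
)

```text
time: 8.98
tcp_pos: [0.5728, 0.1367, 0.0399]
tcp_rot: [-2.456, -0.01, -0.024]
force: [-1.9, -12.5, 2.2]
finger_gap: 0.997
```

Request:
jog_arm(
  steps=[
    [-0.005,-0.012,0.01,0.003,-0.003,0,85],
    [-0.005,-0.018,0.015,0.003,-0.003,0,85],
  ],
)

```text
time: 9.22
tcp_pos: [0.5732, 0.1397, 0.0398]
tcp_rot: [-2.452, -0.006, -0.02]
force: [0.0, -12.8, 1.1]
finger_gap: 0.994
```

```bash
python3 to.py; python3 - <<'E'
from h import *
import pickle
t=cam("top");s=cam("side");save(t,"t5.png",(150,60,200,150),4);pickle.dump((t,s),open("t5.pkl","wb"))
E
```

```text
9.22 [0.5732 0.1397 0.0398] [-2.452 -0.006 -0.02 ] [  0.  -12.8   1.1] [-0.28  0.52  1.75  0.73  1.18 -0.66]
```

View pics/t5.png

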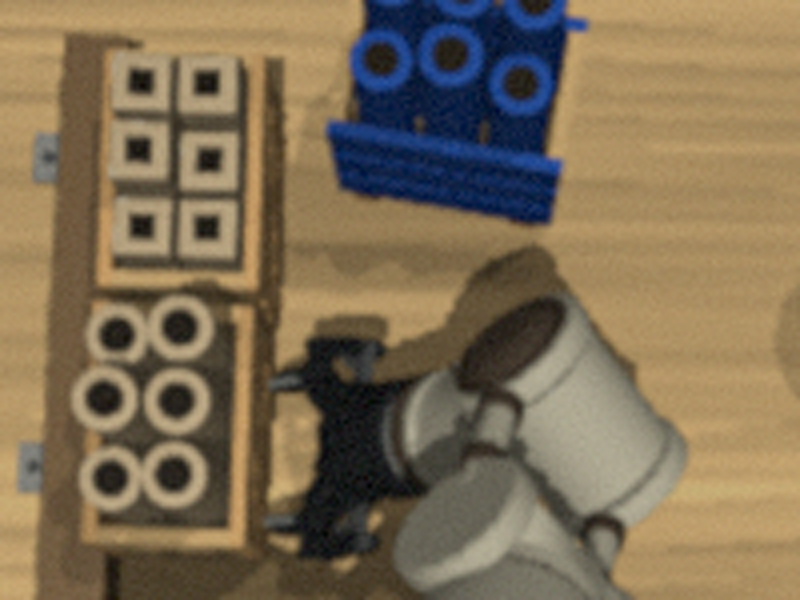

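The rim is almost in line with the neighbours' rims, with the right edge at about (246,425) against an expected 252. I'll press a little more to feel the stop.

Request:
jog_arm(
  steps=[
    [-0.003,-0.012,0.01,0.002,-0.002,0,85],
    [-0.003,-0.018,0.015,0.002,-0.002,0,85],
  ],
)

```text
time: 9.57
tcp_pos: [0.5738, 0.1414, 0.0397]
tcp_rot: [-2.454, -0.004, -0.017]
force: [-8.2, -29.8, 8.2]
finger_gap: 1.001
```

Request:
jog_arm(
  steps=[
    [-0.003,-0.012,0.01,0.002,0,0,85],
    [-0.003,-0.018,0.015,0.002,0,0,85],
  ],
)

```text
time: 9.82
tcp_pos: [0.5739, 0.1415, 0.0397]
tcp_rot: [-2.458, -0.006, -0.016]
force: [-13.7, -37.5, 13.4]
finger_gap: 0.995
```

The force rose to about 38 N with no further movement, so the crate is seated. I'll back straight away.

Request:
jog_arm(
  steps=[
    [0,0.02,-0.017,0,0,0,85],
    [0,0.06,-0.05,0,0,0,85],
    [0,0.12,-0.1,0,0,0,85],
    [0,0.2,-0.17,0,0,0,85],
    [0,0.25,-0.21,0,0,0,85],
    [0,0.25,-0.21,0,0,0,85],
  ],
)

```text
time: 10.58
tcp_pos: [0.5729, 0.0587, 0.0409]
tcp_rot: [-2.457, -0.006, -0.018]
force: [1.0, 0.7, -0.3]
finger_gap: 0.996
```

```bash
python3 to.py; python3 - <<'E'
from h import *
import pickle
t=cam("top");s=cam("side");pickle.dump((t,s),open("end.pkl","wb"))
a=cv2.resize(t["img"][60:210,145:305],None,fx=3.75,fy=3.75,interpolation=2)[:,:400]
save(t,"t6.png",(145,60,160,150),4);save(s,"s6.png",(110,110,190,150),4)
E
```

```text
10.58 [0.5729 0.0587 0.0409] [-2.457 -0.006 -0.018] [ 1.   0.7 -0.3] [-0.42  0.54  1.72  0.66  1.26 -0.73]
```

View pics/t6.png

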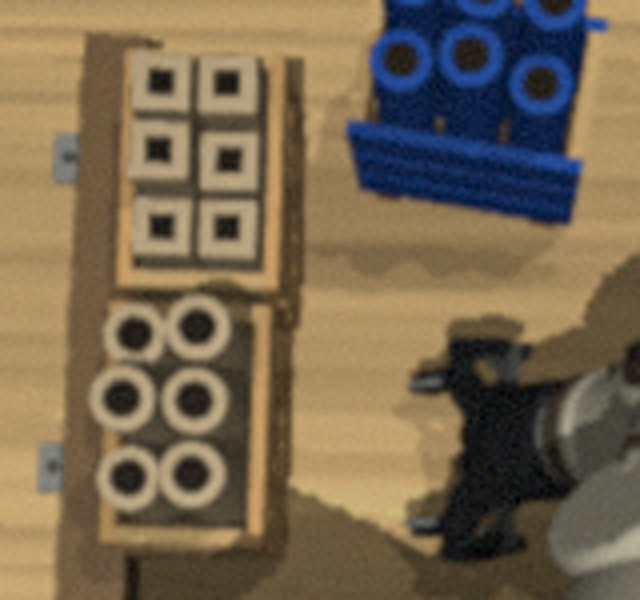

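View pics/s6.png

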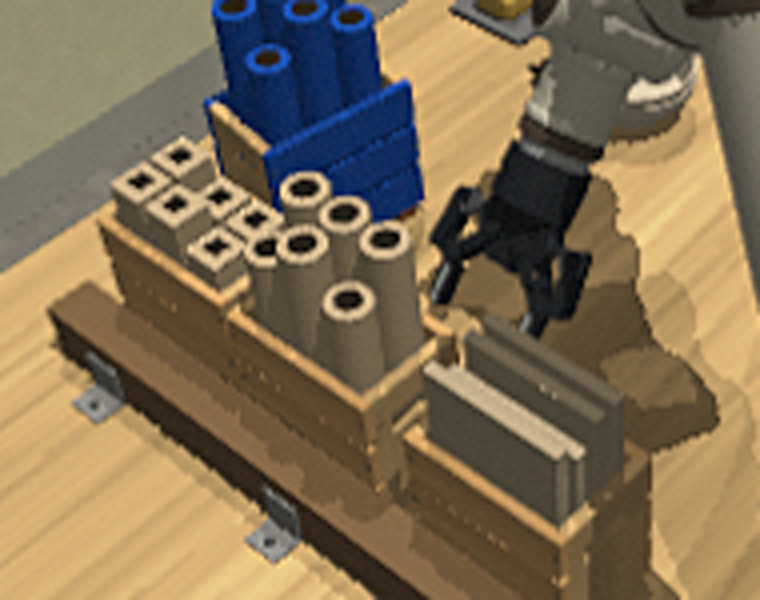

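The crate stands level in the row, with its back flush along the stop. In the top crop its corners are at about (272,303), (265,540) and (100,545). I'll fit the numbers.

```bash
python3 - <<'E'
from h import *
import pickle
from scipy.optimize import least_squares
t,s=pickle.load(open("end.pkl","rb"));d=pickle.load(open("first.pkl","rb"))
tc=lambda x,y:(145+x/4,60+y/4); sc=lambda x,y:(110+x/4,110+y/4)
def P(p,sx,sy): c,q=np.cos(p[2]),np.sin(p[2]);a,b=sx*.05,sy*.075;return [p[0]+c*a-q*b,p[1]+q*a+c*b,p[3]]
obs=[(t,tc(100,545),1,1),(t,tc(265,542),-1,1),(t,tc(272,303),-1,-1),(s,sc(368,408),1,1),(s,sc(450,340),-1,1),(s,sc(230,312),1,-1)]
r=least_squares(lambda p:np.concatenate([proj(c,P(p,a,b))[0]-px for c,px,a,b in obs]),[.57,.2,1.55,.15])
print(np.round(r.x,4),np.round(r.fun,1))
e=r.x[:2]-[.5625,.2];print("x,y in home frame",e@[.018,1],e@[-1,.018],"yaw",r.x[2]-1.553)
# drift of neighbours, bowls, prop between pictures (px), small patches
for n,(a,b,w,h) in {"post":(175,72,36,55),"bat":(165,210,50,66),"bowls":(350,110,54,50),"prop":(316,244,24,24)}.items():
    A=d["top"]["img"][b:b+h,a:a+w];B=t["img"][b-8:b+h+8,a-8:a+w+8];m=cv2.minMaxLoc(cv2.matchTemplate(B,A,cv2.TM_CCOEFF_NORMED));print(n,round(m[1],2),np.array(m[3])-8)
E
```

```text
[0.5783 0.2008 1.5603 0.1469] [ 0.8 -0.7  0.1  0.9  0.1  0.7 -1.6  0.7  1.5 -1.7 -1.6  0.9]
x,y in home frame 0.0010743354052722414 -0.01579983582997771 yaw 0.007309739002879345
post 1.0 [0 0]
bat 0.69 [0 0]
bowls 0.99 [0 0]
prop 0.78 [0 0]
```

```bash
python3 -c "
from rig import finish_job,get_obs
print(get_obs()['force']); print(finish_job())"
```

```text
[-0.24531762  0.0791263  -0.25734737]
the job is handed in; nothing more can be done
None
```

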